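# Return a memory stick and hold the box open

### The arm

A 6-joint arm with a two-finger parallel gripper is mounted at the origin on the work surface; the furniture and walls round the work are solid. World frame = base frame: x ahead of the robot, y to its left, z up, the work surface at z = 0. Lengths are in m, angles in rad, forces in N, time in s.
With the tool pointing down it reaches from about 0.4 to 0.825 m from the base axis. Payload 7 kg.
Tool frame: the origin (TCP) lies midway between the tips of the shut fingers; the grasp point (between the pads) lies 19 mm behind it (grip_depth is the distance from the TCP to the grasp point, in m); z points along the fingers, y is the line along which they close (so a half turn about z gives the same grasp; the last joint's range is limited). The gripper opens to 85 mm and grips with 20 to 120 N. Pads are 22 mm wide; open, the fingers measure 114 mm over their backs; the gripper's body (76 mm by 85 mm) begins 54 mm behind the grasp point. The pads swing forward as they close: fully open they stand 13 mm farther back than shut.
Start: joints at [1.445, 0.359, 0.012, 0, -1.224, -0.288], TCP at [0.271, 0.618, 0.231] pointing down, gripper open.
Joint ranges: [-3.07, 3.07], [-1.43, 2.12], [-1.02, 1.25], [-3.03, 1.67], [-3.05, -0], [-3.03, 3.03]. Speed limits (rad/s): [2.39, 2.39, 3.01, 3.14, 3.14, 3.14].

### API

Orientations are given as a 3x3 rotation matrix whose columns are the frame's x, y, z axes.
In Python, from station import get_obs, get_image, finish_job, grip_depth gives the robot as it stands.
- The arm moves only by the shell command python3 -m crank 'ROWS' [FORCE]. ROWS is JSON, a list of rows, each an object with "translation": the shift along the tool's x, y, z in units of 40 mm (1.0 is 40 mm), a list of three; "delta_rot": the turn, a rotation vector about the tool's x, y, z in degrees, a list of three; "jaw": the finger opening in mm, from 0 to 85.4. A call has 1 to 10 rows; each row shifts and turns the commanded pose from where the row before left it, along the tool's axes as they then stand; what a row does not reach is not made up. A row lasts 1/10 s, in which the tool goes at most 50 mm and 8.59 degrees, less where a joint would pass 70% of its speed; a pose out of reach is approached as far as the arm can. A call is refused whole if a number of a shift passes 1 or a number of a turn 8.59, either way. A call with a gripper value outside its range is refused whole. The fingers move at their own pace and stop on an object; FORCE is the grip in N (left out, the last holds). Time passes only in rows, so rows that do not move let the fingers close. It gives the time, the measured TCP pose, the force, the opening and the grip force at its end, in the units of the state.
- get_obs(): the state, without advancing time (a new reading comes with each control period).
- get_image(name): name is "side" or "top" or "wrist"; returns a dict with "color" (400x640x3 uint8, red, green, blue), "z_map" (400x640 float32, m along the optical axis (not along the pixel's ray), 0 where there is no reading), "K" (3x3 intrinsics, pixels), "view" (4x4, takes a point from world to camera coordinates); the wrist camera has in their place "tool_from_camera" (4x4, takes a point from camera to tool coordinates, whose origin is the TCP and whose axes are the flange's). Camera axes: x right, y down, z forward; pixel columns grow to the right and rows downward; lengths in m; the calibration is good to about 2 mm. A picture is of the moment at which its call begins: read the wrist's pose just before it.
- finish_job(): hands the job in; it is judged then, once.
The state is a dict: "time": time; "qpos": joint angles; "qd": joint speeds; "effort": joint torques, N m; "ee_pos": TCP position; "eef_rot": TCP orientation; "contact_force": force on the tool from outside, world axes, zero at the start; "torque": the same for the moment, N m; "grip_width": opening from 0.0 (shut) to 1.0 (fully open); "grasp_force": force on a finger pad.
Only numpy, scipy, OpenCV 4.12 (cv2) and the standard library are available. Lean on these libraries where they do the work, as an engineer would, in place of code of your own. Each camera call takes 0.05 s, during which the arm holds its last target. There are 200 camera calls.

### The job

Pull the black memory stick out of its pocket at the end of the returns box and drop it through the opening in the blue lid, while the lid is still shut. Then lift the lid, which has a barrel handle, to 30 degrees and finish while still gripping it and holding it there, so that a colleague can look inside: it falls shut if let go. Leave the red stick in its pocket and the note pad and calculator where they are.

Things in the scene. Friction and masses are not known exactly. Their poses are not given: they have to be found in the camera images.
- returns_box: grey metal returns box, blue lid, fixed to the desk: 110 mm deep (its x), 140 wide (y), 80 tall without lid, 5 mm walls; origin at the centre of its underside. Front = its -x side, facing half left towards the robot. On its -y end a grey block, 46 mm wide, 88 tall, flush with the lid, with two pockets 11 x 19 mm (x, y), 20 deep, centred at x = -45 and -5, y = -97 mm, a stick standing in each
- black_stick: black memory stick with a metal plug, 16 x 53 x 8 mm (its x, y, z), about 12 g, the one to return; origin at the centre of a 16 x 53 face, so the body lies at z = 0 to 8 mm. It stands loosely on end in one of the two pockets: its y axis is vertical, its x axis (the 16 mm width) runs along the box's y; the upper 33 mm stand out, its top 121 mm above the desk
- stick_middle (a point): middle of the black stick, 94.5 mm above the desk at the start, 26 mm below its top and 6 mm above the top of the pocket block; its x axis is the 16 mm width
- red_stick: red memory stick of the same size and frame, to be left in its pocket, 40 mm from the black one
- lid (a joint): angle of the box's blue lid, rad: 0 shut, grows as the front edge rises, 1.6 at most; 0.524 is 30 degrees. The lid, 8 mm thick and about 0.25 kg, is hinged along the box's +x rim and falls shut when let go
- lid_hinge (a point): middle of the lid's hinge line, 80 mm above the desk; the line runs along this frame's y axis (the box's y), and the lid turns about +y as it opens
- handle (a point): centre of the black barrel handle, the place to grip, at the front edge of the lid, 45 mm off its middle towards +y: a barrel of 18 mm diameter and 26 mm length lying along the box's y, pinched on its ends. 104 mm from the hinge line along the lid and 30 mm above the lid's top face (118 mm above the desk when shut). The frame turns with the lid; the barrel may spin between the finger pads
- opening (a point): centre of the square opening in the lid, 46 x 46 mm, at the level of the lid's top face (88 mm above the desk when shut), 75 mm from the handle along the box's -y and 22 mm towards the hinge. Below it the box is 75 mm deep inside, so a stick that drops through clears the lid
- note_pad: yellow note pad, 76 x 76 x 11 mm, loose bystander; origin at the centre of its underside
- calculator: dark desk calculator, 128 x 78 x 16 mm, loose bystander; origin at the centre of its underside
- lamp_front (a point): fixed desk point 130 mm ahead (+x) of a tall brass lamp's pole, world (0.423, -0.09, 0). Solid obstacle: foot 200 mm wide; thin pole to z 0.53 at x 0.293, y -0.09; a bar rises from it to z 0.68 and carries a shade 250 mm wide, centre x 0.29, y 0.09, z 0.47 to 0.66. The work lies left of the shade: keep a thick forearm to its left by leaning the tool in from the left
There are look-alikes about, which are no part of the job. There is more than one size of the returns_box; the job needs the larger.

How it is judged:
On the way, in this order (a step that is already met when the one before it is completed fails the run):
1. the black stick is held clear above its pocket (height (world z) of stick_middle above 0.135 m and contact force between the fingers and black_stick above 0.5 N), for 0.1 s.
2. the black stick lies inside the box, let go, under the shut lid (x of stick_middle in the frame of returns_box between -0.055 and 0.055 m and y of stick_middle in the frame of returns_box between -0.07 and 0.07 m and z of stick_middle in the frame of returns_box between 0 and 0.062 m and value of joint lid below 0.1 rad and contact force between the fingers and black_stick below 0.1 N), for 0.2 s.
At the end, for the whole second after the job is handed in: the lid is held still by the fingers at 30 degrees, give or take 5, and the black stick lies inside the box (value of joint lid between 0.436 and 0.611 rad and velocity of joint lid between -0.05 and 0.05 rad/s and contact force between the fingers and returns_box above 0.5 N and x of stick_middle in the frame of returns_box between -0.055 and 0.055 m and y of stick_middle in the frame of returns_box between -0.07 and 0.07 m and z of stick_middle in the frame of returns_box between 0 and 0.062 m); the arm keeps its last pose, push and grip.
It fails at once if the lid is opened before the black stick is in the box (value of joint lid above 0.15 rad and not (x of stick_middle in the frame of returns_box between -0.055 and 0.055 m and y of stick_middle in the frame of returns_box between -0.07 and 0.07 m and z of stick_middle in the frame of returns_box between 0 and 0.062 m)).
It fails at once if the red stick is pulled out or knocked over (distance of red_stick from where it was at the start of the episode above 0.015 m).
It fails at once if the note pad or calculator is pushed more than 20 mm (distance of any of note_pad, calculator from where it was at the start of the episode above 0.02 m).
It also fails if it takes over 42 s, if anything falls off the work surface, if the arm or the gripper's body presses on something with over 40 N, if the wrist force passes 120 N, or if a joint passes its speed limit or range.

## Working session

There is one attempt and no reset: what is moved stays moved. The work goes in short steps, Python scripts to look and compute and a shell command to move; the robot and the scene stay as the last step left them, time stands still between calls to the robot, and variables do not carry over. Pictures are saved under pics/ and viewed, at most 10 in all, crops included, and the job is handed in when it is done.

```bash
ls; mkdir -p pics; cat > h.py <<'E'
import numpy as np, cv2
from station import get_obs,get_image
def snap(n,f):
    o=get_obs(); im=get_image(n); 
    if n=='wrist':
        T=np.eye(4);T[:3,:3]=np.array(o['eef_rot']);T[:3,3]=o['ee_pos'];cw=T@np.array(im['tool_from_camera'])
    else: cw=np.linalg.inv(np.array(im['view']))
    np.savez(f'{f}.npz',c=im['color'],z=im['z_map'],K=im['K'],cw=cw)
    cv2.imwrite(f'pics/{f}.png',im['color'][:,:,::-1])
def load(f): return np.load(f'{f}.npz')
def pts(d):
    z=d['z'];K=d['K'];v,u=np.mgrid[:z.shape[0],:z.shape[1]]
    P=np.stack([(u-K[0,2])/K[0,0]*z,(v-K[1,2])/K[1,1]*z,z],-1)
    return P@d['cw'][:3,:3].T+d['cw'][:3,3]
def crop(f,u0,u1,v0,v1,s,o):
    cv2.imwrite(f'pics/{o}.png',cv2.resize(load(f)['c'][v0:v1,u0:u1,::-1],None,fx=s,fy=s,interpolation=cv2.INTER_CUBIC))
E
python3 - <<'E'
from h import *
o=get_obs();print(o)
for n in('top','side','wrist'):snap(n,n+'0')
cv2.imwrite('pics/all.png',cv2.resize(np.vstack([load('top0')['c'],load('side0')['c']])[:,:,::-1],None,fx=.75,fy=.75))
E
```

```text
pics
{'time': 0.0, 'qpos': array([ 1.44508904e+00,  3.59373954e-01,  1.10319655e-02, -3.39633078e-04,
       -1.22410392e+00, -2.88097568e-01]), 'qd': array([-8.40478219e-05,  1.08444319e-03,  2.19989919e-03, -1.07454365e-03,
       -6.51119133e-04, -1.83156603e-04]), 'effort': array([ 7.47362847e-04, -5.83327281e+01,  2.93404305e+01,  6.93634316e+00,
       -6.20984909e-03, -1.52799331e-06]), 'ee_pos': array([0.27124843, 0.61755863, 0.23036224]), 'eef_rot': array([[ 9.15551063e-01, -4.02201413e-01, -5.23720737e-04],
       [-4.02201722e-01, -9.15549685e-01, -1.59649319e-03],
       [ 1.62619460e-04,  1.67231242e-03, -9.99998588e-01]]), 'contact_force': array([-0.18725012, -0.04629835,  0.77083487]), 'torque': array([ 0.01222515,  0.0251951 , -0.01947972]), 'grasp_force': 0.0, 'grip_width': 0.9991005198803272}
```

View pics/all.png

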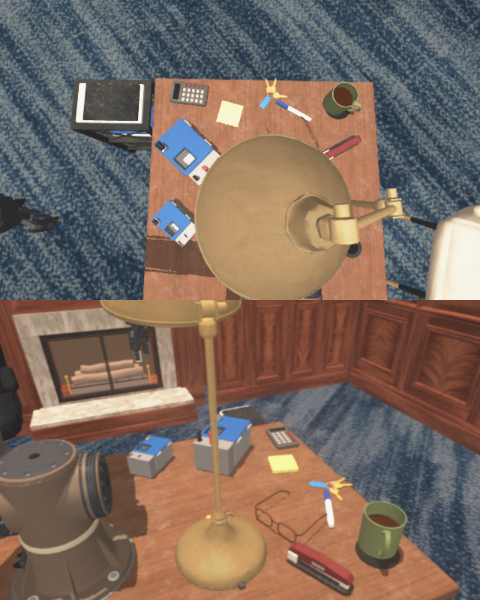

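The top view shows two blue-lidded boxes: a larger one at about (247,200) and a smaller one at (232,295), in full-image pixels. The larger one, with sticks at its right end, fits the job. I'll confirm that in an enlarged crop.

```bash
python3 - <<'E'
from h import *
crop('top0',190,310,95,345,1,'x')
a=load('top0')['c'][140:270,195:325,::-1];a=cv2.resize(a,None,fx=4.4,fy=4.4,interpolation=cv2.INTER_CUBIC)
cv2.imwrite('pics/cropbig.png',a)
P=pts(load('top0'))
for u,v in [(247,200),(232,295),(215,180)]:print(u,v,P[v,u])
m=(P[:,:,2]>.08)&(P[:,:,2]<.096)&(P[:,:,0]>.2)&(P[:,:,0]<1)&(load('top0')['c'][:,:,2]>load('top0')['c'][:,:,0]+60)
v,u=np.nonzero(m);print(len(u),u.min(),u.max(),v.min(),v.max());q=P[m];print(q.mean(0),cv2.minAreaRect(q[:,:2].astype(np.float32)*1000))
E
```

```text
247 200 [0.45531889 0.31277256 0.00423659]
232 295 [0.22527477 0.33050046 0.05772171]
215 180 [ 0.50740371  0.3981438  -0.00177153]
3066 203 292 158 293
[0.44915707 0.2912527  0.08730837] ((382.1616516113281, 342.94683837890625), (189.55734252929688, 284.59478759765625), 46.721778869628906)
```

View pics/cropbig.png

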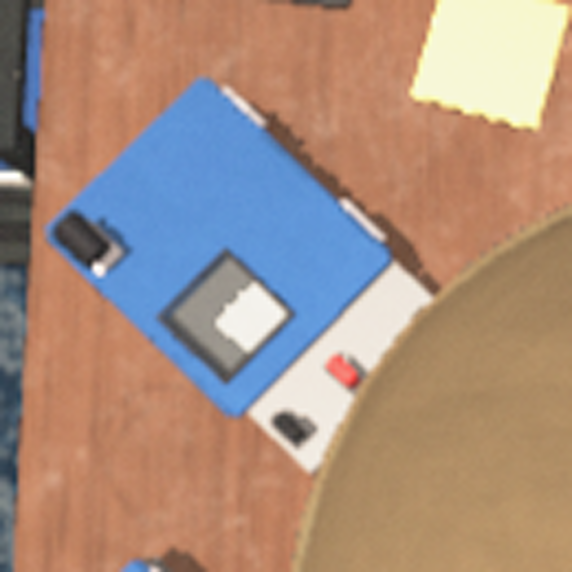

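Confirmed. The larger box's handle is at crop (82,238), the opening at (228,315), the red stick at (343,370) and the black stick at (293,428), which is the front pocket (x=-45). The smaller box, below it, is the look-alike. Next I'll fit the box frame.

```bash
cat > fit.py <<'E'
from h import *
d=load('top0');P=pts(d);c=d['c'].astype(int)
m=((c[:,:,2]>c[:,:,0]+50)&(abs(P[:,:,2]-.088)<.006)).astype(np.uint8)
n,l,s,ce=cv2.connectedComponentsWithStats(m);print(s[:6])
m[:]=0
k=[i for i in range(1,n) if s[i,4]>800 and ce[i][1]<260]
for i in k:m[l==i]=1
q=P[m>0];print(q.mean(0),cv2.minAreaRect(q[:,:2].astype(np.float32)*1000))
# rays at plane
def ray(u,v,z):
    K=d['K'];r=d['cw'][:3,:3]@np.array([(u-K[0,2])/K[0,0],(v-K[1,2])/K[1,1],1]);o=d['cw'][:3,3];return (o+r*(z-o[2])/r[2])[:2]
for nm,u,v,z in [('lidback',205,78,.088),('lidfront+',48,232,.088),('lidfront-',238,416,.088),('lidback-',391,260,.088),('open',227,315,.088),('handle',80,237,.127),('black',281,422,.121),('red',334,363,.121)]:
    print(nm,ray(195+u/4.4-.5+.11,140+v/4.4-.39,z))
print(d['cw'][:3,3])
E
python3 fit.py
```

```text
[[     0      0    640    400 253525]
 [   206    158     78     76   2472]
 [   206    191      1      1      1]
 [   204    292      1      2      2]]
[0.46180366 0.30344513 0.08747887] ((455.556640625, 306.4389343261719), (142.57638549804688, 119.82211303710938), 47.116600036621094)
lidback [0.54517611 0.31623135]
lidfront+ [0.46036632 0.39563103]
lidfront- [0.36457363 0.29216461]
lidback- [0.44763877 0.21437611]
open [0.41737739 0.29979848]
handle [0.45175922 0.36852681]
black [0.36026751 0.26541854]
red [0.39010238 0.2397496 ]
[0.32542537 0.15966093 0.928861  ]
```

```bash
cat > plan.py <<'E'
from h import *
from scipy.spatial.transform import Rotation as Ro
YAW=-42.9; C=np.array([.458,.304,0.])
def B():return Ro.from_euler('z',YAW,degrees=True).as_matrix()
def Rt(a):
    b=B();a=np.radians(a);z=-np.cos(a)*b[:,2]+np.sin(a)*b[:,0];y=-b[:,1];return np.stack([np.cross(y,z),y,z],1)
def w(x,y,z): return C+B()@np.array([x,y,z])
def go(p,a):
    "p: TCP target (world)"
    o=get_obs();R0=np.array(o['eef_rot']);R=Rt(a)
    rv=np.degrees(Ro.from_matrix(R0.T@R).as_rotvec())
    t=R.T@(np.array(p)-o['ee_pos'])/.04
    print('pos',o['ee_pos'].round(4),'box',(B().T@(o['ee_pos']-C)).round(4),'q',o['qpos'].round(2));print('turn total',rv.round(2),'then shift units (turned axes)',t.round(3),'| unturned',(R0.T@(np.array(p)-o['ee_pos'])/.04).round(3))
GD=__import__('station').grip_depth
try: GD=GD()
except TypeError: pass
def tcp(g,a): return np.array(g)+GD*Rt(a)[:,2]
E
python3 -c "
from plan import *
print(GD); go(w(-.07,.0,.26),20)"
```

```text
0.0187
pos [0.2713 0.6177 0.2306] box [-0.3503  0.1027  0.2306] q [ 1.45  0.36  0.01 -0.   -1.22 -0.29]
turn total [-3.28 19.79 19.  ] then shift units (turned axes) [6.836 2.567 1.706] | unturned [ 5.774  4.728 -0.728]
```

```bash
python3 -m crank '[{"translation":[0,0,0],"delta_rot":[-0.82,4.95,4.75],"jaw":60},{"translation":[0,0,0],"delta_rot":[-0.82,4.95,4.75],"jaw":60},{"translation":[0,0,0],"delta_rot":[-0.82,4.95,4.75],"jaw":60},{"translation":[0,0,0],"delta_rot":[-0.82,4.95,4.75],"jaw":60},{"translation":[0,0,0],"delta_rot":[0,0,0],"jaw":60}]'
python3 -m crank '[{"translation":[0.68,0.26,0.17],"delta_rot":[0,0,0],"jaw":60},{"translation":[0.68,0.26,0.17],"delta_rot":[0,0,0],"jaw":60},{"translation":[0.68,0.26,0.17],"delta_rot":[0,0,0],"jaw":60},{"translation":[0.68,0.26,0.17],"delta_rot":[0,0,0],"jaw":60},{"translation":[0.68,0.26,0.17],"delta_rot":[0,0,0],"jaw":60},{"translation":[0.68,0.26,0.17],"delta_rot":[0,0,0],"jaw":60},{"translation":[0.68,0.26,0.17],"delta_rot":[0,0,0],"jaw":60},{"translation":[0.68,0.26,0.17],"delta_rot":[0,0,0],"jaw":60}]'
python3 -m crank '[{"translation":[0.68,0.26,0.17],"delta_rot":[0,0,0],"jaw":60},{"translation":[0.68,0.26,0.17],"delta_rot":[0,0,0],"jaw":60},{"translation":[0,0,0],"delta_rot":[0,0,0],"jaw":60},{"translation":[0,0,0],"delta_rot":[0,0,0],"jaw":60}]'
python3 -c "
from plan import *
snap('wrist','w1'); snap('side','s1')
cv2.imwrite('pics/v2.png',cv2.resize(np.vstack([load('w1')['c'],load('s1')['c']])[:,:,::-1],None,fx=.75,fy=.75))
go(w(-.07,.0,.26),20)"
```

```text
time: 0.65
ee_pos: [0.27, 0.6184, 0.2288]
eef_rot: [[0.688, -0.681, 0.253], [-0.638, -0.733, -0.237], [0.347, 0.001, -0.938]]
contact_force: [0.5, -0.2, -1.1]
grip_width: 0.703
grasp_force: 0.0
time: 1.45
ee_pos: [0.3787, 0.4038, 0.2546]
eef_rot: [[0.689, -0.68, 0.25], [-0.64, -0.733, -0.231], [0.34, -0.001, -0.94]]
contact_force: [-0.1, 1.4, -0.0]
grip_width: 0.706
grasp_force: 0.0
time: 1.85
ee_pos: [0.4052, 0.3513, 0.2606]
eef_rot: [[0.688, -0.681, 0.251], [-0.641, -0.732, -0.23], [0.34, -0.002, -0.94]]
contact_force: [-0.0, 0.5, -0.6]
grip_width: 0.699
grasp_force: 0.0
pos [0.4049 0.3523 0.2603] box [-0.0718 -0.0008  0.2603] q [ 1.3   0.13 -0.41  0.33 -1.21 -0.62]
turn total [-0.1   0.07 -0.  ] then shift units (turned axes) [ 0.039 -0.019  0.022] | unturned [ 0.039 -0.019  0.022]
```

View pics/v2.png

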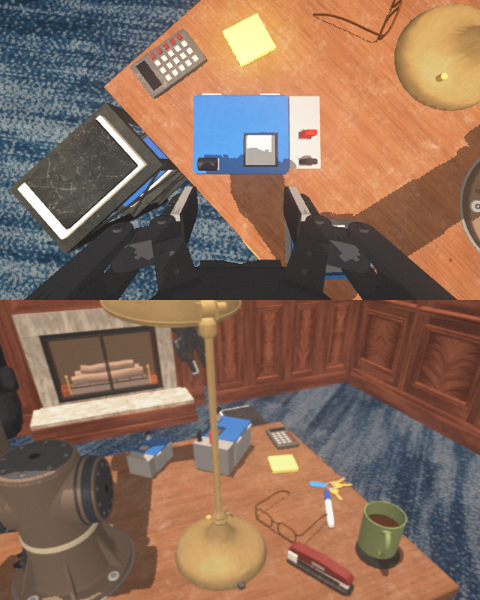

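The wrist view shows the box square in frame. The handle is at about (277,217), the opening at (347,199), the black stick at (411,213) and the red stick at (411,178), in full-image pixels. I'll refine the frame from this view's depth.

```bash
python3 - <<'E'
from plan import *
d=load('w1');P=pts(d);c=d['c'].astype(int);b=B()
blue=(c[:,:,2]>c[:,:,0]+50)&(abs(P[:,:,2]-.088)<.006)
blue[:,:240]=0;blue[:,400:]=0;blue[240:]=0
q=P[blue];print('lid z',np.median(q[:,2]),cv2.minAreaRect(q[:,:2].astype(np.float32)*1000))
L=(P-C)@b
print('lid box ext',[np.percentile(L[blue][:,i],[.3,99.7]).round(4) for i in(0,1)])
def rep(nm,m): print(nm,m.sum(),'box lo',np.percentile(L[m],3,axis=0).round(4),'hi',np.percentile(L[m],97,axis=0).round(4))
near=lambda x,y,r:(abs(L[:,:,0]-x)<r)&(abs(L[:,:,1]-y)<r)
rep('black',near(-.045,-.097,.018)&(L[:,:,2]>.112)&(L[:,:,2]<.14))
rep('red',near(-.005,-.097,.018)&(L[:,:,2]>.112)&(L[:,:,2]<.14))
rep('handle',near(-.049,.045,.025)&(L[:,:,2]>.115)&(L[:,:,2]<.14))
rep('block',(abs(L[:,:,2]-.088)<.006)&(c.min(2)>150)&(L[:,:,1]<-.075)&(L[:,:,1]>-.14)&(abs(L[:,:,0])<.07))
o=near(-.027,-.03,.032)&(L[:,:,2]<.075);rep('hole(deep)',o)
crop('w1',250,440,120,250,4,'w1c')
E
```

```text
lid z 0.08870549109365039 ((454.62017822265625, 305.132568359375), (144.32965087890625, 119.78002166748047), 47.03593063354492)
lid box ext [array([-0.0631,  0.0562]), array([-0.0732,  0.0699])]
black 121 box lo [-0.0486 -0.1057  0.1138] hi [-0.0425 -0.0907  0.1218]
red 135 box lo [-0.0096 -0.105   0.1141] hi [-0.0024 -0.0906  0.1226]
handle 470 box lo [-0.0576  0.0306  0.1192] hi [-0.0403  0.0552  0.1284]
block 3300 box lo [-0.053  -0.1204  0.0868] hi [ 0.0509 -0.0765  0.0896]
hole(deep) 1396 box lo [-0.0481 -0.06    0.0037] hi [ 0.003  -0.0131  0.0068]
```

View pics/w1c.png

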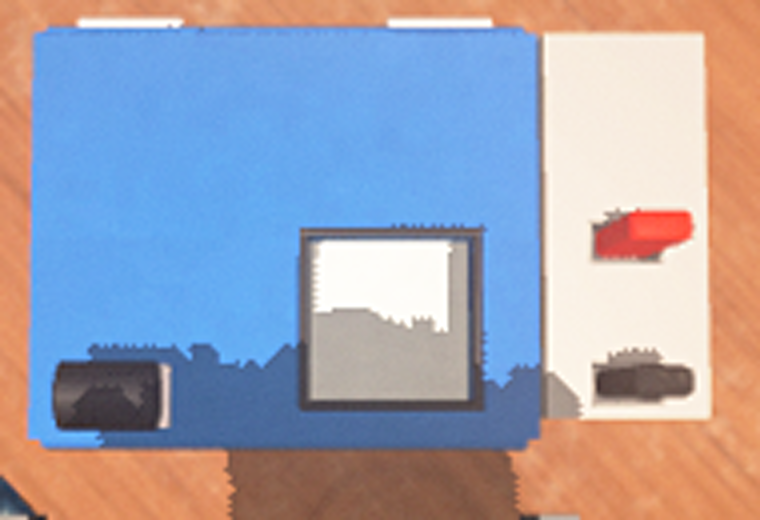

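```bash
sed -i 's/^YAW=.*/YAW=-42.95; C=np.array([.458,.304,0.])+np.array([-.0010,-.0011,0])/' plan.py; python3 -c "
from plan import *
go(tcp(w(-.0455,-.097,.175),20),20)
print('down10mm units',Rt(20).T@[0,0,-.01]/.04)"
```

```text
pos [0.4049 0.3523 0.2603] box [-0.0718  0.0007  0.2603] q [ 1.3   0.13 -0.41  0.33 -1.21 -0.62]
turn total [-0.11  0.07  0.04] then shift units (turned axes) [-0.112  2.441  2.696] | unturned [-0.111  2.447  2.691]
down10mm units [-0.08550504  0.          0.23492316]
```

```bash
python3 -m crank '[{"translation":[-0.011,0.407,0.449],"delta_rot":[0,0,0],"jaw":40},{"translation":[-0.011,0.407,0.449],"delta_rot":[0,0,0],"jaw":40},{"translation":[-0.011,0.407,0.449],"delta_rot":[0,0,0],"jaw":40},{"translation":[-0.011,0.407,0.449],"delta_rot":[0,0,0],"jaw":40}]'
python3 -m crank '[{"translation":[-0.033,0.407,0.449],"delta_rot":[0,0,0],"jaw":40},{"translation":[-0.033,0.407,0.449],"delta_rot":[0,0,0],"jaw":40},{"translation":[0,0,0],"delta_rot":[0,0,0],"jaw":40},{"translation":[0,0,0],"delta_rot":[0,0,0],"jaw":40}]'
python3 -c "
from plan import *
snap('wrist','w2'); snap('side','s2')
cv2.imwrite('pics/v3.png',cv2.resize(np.vstack([load('w2')['c'],load('s2')['c']])[:,:,::-1],None,fx=.75,fy=.75))
d=load('w2');P=pts(d);L=(P-C)@B()
m=(abs(L[:,:,0]+.045)<.018)&(abs(L[:,:,1]+.097)<.018)&(L[:,:,2]>.105)&(L[:,:,2]<.13)
if m.sum():print(m.sum(),np.percentile(L[m],3,axis=0).round(4),np.percentile(L[m],97,axis=0).round(4))
go(tcp(w(-.0455,-.097,.114),20),20)"
```

```text
time: 2.35
ee_pos: [0.3768, 0.2889, 0.1911]
eef_rot: [[0.689, -0.68, 0.251], [-0.639, -0.734, -0.232], [0.341, -0.001, -0.94]]
contact_force: [-0.5, -0.8, 0.5]
grip_width: 0.469
grasp_force: 0.0
time: 2.75
ee_pos: [0.3624, 0.2591, 0.1575]
eef_rot: [[0.689, -0.68, 0.251], [-0.639, -0.734, -0.232], [0.342, -0.001, -0.94]]
contact_force: [0.7, 0.9, 0.5]
grip_width: 0.468
grasp_force: 0.0
310 [-0.0487 -0.1044  0.1077] [-0.0413 -0.0899  0.122 ]
pos [0.3627 0.2598 0.1579] box [-0.0396 -0.0958  0.1579] q [ 1.33  0.05 -0.77  0.37 -0.96 -0.76]
turn total [-0.16  0.05  0.07] then shift units (turned axes) [-0.513  0.03   1.448] | unturned [-0.512  0.034  1.449]
```

View pics/v3.png

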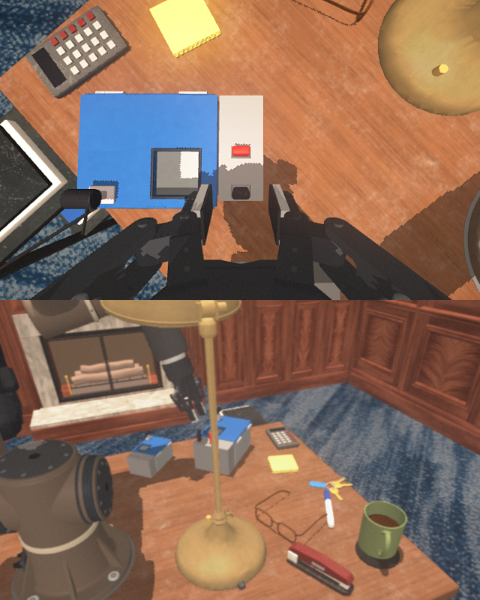

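The black stick, at full-image (321,255), is centred between the fingers, and the forearm is clear of the shade. I'll descend and grip.

```bash
python3 -m crank '[{"translation":[-0.1,0.007,0.29],"delta_rot":[0,0,0],"jaw":40},{"translation":[-0.1,0.007,0.29],"delta_rot":[0,0,0],"jaw":40},{"translation":[-0.1,0.007,0.29],"delta_rot":[0,0,0],"jaw":40},{"translation":[-0.1,0.007,0.29],"delta_rot":[0,0,0],"jaw":40},{"translation":[-0.11,0.007,0.29],"delta_rot":[0,0,0],"jaw":40},{"translation":[0,0,0],"delta_rot":[0,0,0],"jaw":40},{"translation":[0,0,0],"delta_rot":[0,0,0],"jaw":40}]'
python3 -m crank '[{"translation":[0,0,0],"delta_rot":[0,0,0],"jaw":0},{"translation":[0,0,0],"delta_rot":[0,0,0],"jaw":0},{"translation":[0,0,0],"delta_rot":[0,0,0],"jaw":0},{"translation":[0,0,0],"delta_rot":[0,0,0],"jaw":0},{"translation":[0,0,0],"delta_rot":[0,0,0],"jaw":0},{"translation":[0,0,0],"delta_rot":[0,0,0],"jaw":0}]' 30
python3 -c "
from plan import *
go(tcp(w(-.0455,-.097,.175),20),20)"
```

```text
time: 3.55
ee_pos: [0.3623, 0.2576, 0.0963]
eef_rot: [[0.688, -0.68, 0.251], [-0.64, -0.733, -0.232], [0.342, -0.001, -0.94]]
contact_force: [0.0, -0.2, 0.1]
grip_width: 0.466
grasp_force: 0.0
time: 4.15
ee_pos: [0.3622, 0.2574, 0.0963]
eef_rot: [[0.688, -0.68, 0.252], [-0.64, -0.733, -0.231], [0.341, -0.002, -0.94]]
contact_force: [-1.7, 0.1, 6.4]
grip_width: 0.179
grasp_force: 34.8
pos [0.3622 0.2574 0.0963] box [-0.0384 -0.0979  0.0963] q [ 1.32  0.14 -0.87  0.44 -0.78 -0.84]
turn total [-0.14  0.03  0.03] then shift units (turned axes) [ 0.505 -0.023 -1.443] | unturned [ 0.504 -0.027 -1.443]
```

```bash
python3 -m crank '[{"translation":[0.085,0,-0.235],"delta_rot":[0,0,0],"jaw":0},{"translation":[0.085,0,-0.235],"delta_rot":[0,0,0],"jaw":0},{"translation":[0.085,0,-0.235],"delta_rot":[0,0,0],"jaw":0},{"translation":[0.085,0,-0.235],"delta_rot":[0,0,0],"jaw":0},{"translation":[0.085,0,-0.235],"delta_rot":[0,0,0],"jaw":0},{"translation":[0.085,0,-0.235],"delta_rot":[0,0,0],"jaw":0},{"translation":[0,0,0],"delta_rot":[0,0,0],"jaw":0},{"translation":[0,0,0],"delta_rot":[0,0,0],"jaw":0},{"translation":[0,0,0],"delta_rot":[0,0,0],"jaw":0}]'
python3 -c "
from plan import *
snap('wrist','w3'); snap('side','s3')
a=load('w3')['c'][100:400,170:540];b=cv2.resize(load('s3')['c'][30:240,180:439],(370,300))
cv2.imwrite('pics/v4.png',np.vstack([a,b])[:,:,::-1])
go(tcp(w(-.027,-.03,.175),20),20)"
```

```text
time: 5.05
ee_pos: [0.3618, 0.2565, 0.1554]
eef_rot: [[0.688, -0.681, 0.251], [-0.64, -0.733, -0.232], [0.342, -0.0, -0.94]]
contact_force: [0.7, 0.1, -0.1]
grip_width: 0.182
grasp_force: 34.1
pos [0.3618 0.2565 0.1554] box [-0.0381 -0.0988  0.1554] q [ 1.33  0.05 -0.77  0.38 -0.95 -0.76]
turn total [-0.03 -0.    0.05] then shift units (turned axes) [ 0.428 -1.72   0.101] | unturned [ 0.429 -1.72   0.102]
```

View pics/v4.png

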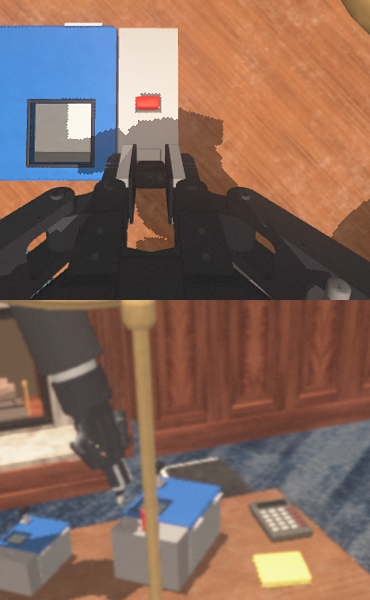

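The black stick is gripped and clear of its pocket, and the red one is undisturbed. Next I'll move over the opening and lower it.

```bash
python3 -m crank '[{"translation":[0.086,-0.344,0.02],"delta_rot":[0,0,0],"jaw":0},{"translation":[0.086,-0.344,0.02],"delta_rot":[0,0,0],"jaw":0},{"translation":[0.086,-0.344,0.02],"delta_rot":[0,0,0],"jaw":0},{"translation":[0.086,-0.344,0.02],"delta_rot":[0,0,0],"jaw":0},{"translation":[0.086,-0.344,0.02],"delta_rot":[0,0,0],"jaw":0},{"translation":[0,0,0],"delta_rot":[0,0,0],"jaw":0},{"translation":[0,0,0],"delta_rot":[0,0,0],"jaw":0}]'
python3 -c "
from plan import *
snap('wrist','w4');snap('top','t4')
a=cv2.resize(load('w4')['c'][120:330,200:480],(560,420));b=cv2.resize(load('t4')['c'][150:250,200:300],(180,180))
cv2.imwrite('pics/v5.png',np.vstack([a,np.pad(b,((0,0),(0,380),(0,0)))])[:,:,::-1])
go(tcp(w(-.027,-.03,.1186),20),20)"
```

```text
time: 5.85
ee_pos: [0.4218, 0.295, 0.1575]
eef_rot: [[0.688, -0.681, 0.25], [-0.64, -0.732, -0.233], [0.342, -0.0, -0.94]]
contact_force: [-0.4, 0.7, 0.7]
grip_width: 0.179
grasp_force: 34.1
pos [0.4214 0.2949 0.1578] box [-0.0206 -0.0301  0.1578] q [ 1.22  0.16 -0.65  0.4  -0.94 -0.67]
turn total [-0.05  0.02  0.02] then shift units (turned axes) [-0.486 -0.003  1.334] | unturned [-0.486 -0.002  1.335]
```

View pics/v5.png

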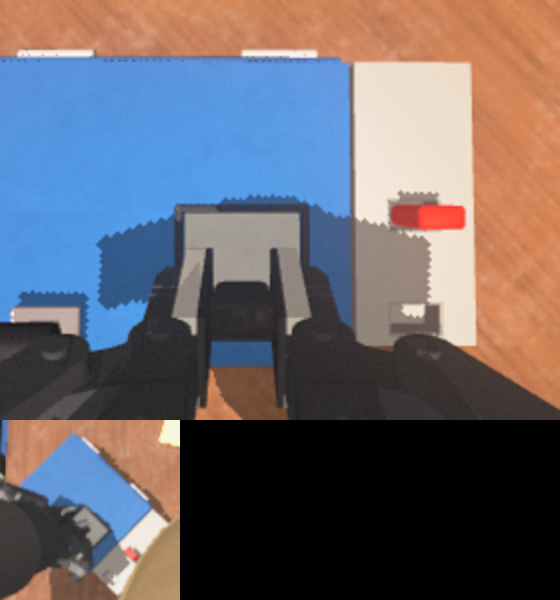

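The stick is centred over the opening, at view (245,300). I'll lower it into the hole.

```bash
python3 -m crank '[{"translation":[-0.081,0,0.222],"delta_rot":[0,0,0],"jaw":0},{"translation":[-0.081,0,0.222],"delta_rot":[0,0,0],"jaw":0},{"translation":[-0.081,0,0.222],"delta_rot":[0,0,0],"jaw":0},{"translation":[-0.081,0,0.222],"delta_rot":[0,0,0],"jaw":0},{"translation":[0,0,0],"delta_rot":[0,0,0],"jaw":0},{"translation":[0,0,0],"delta_rot":[0,0,0],"jaw":0}]'
python3 -m crank '[{"translation":[-0.04,0,0.111],"delta_rot":[0,0,0],"jaw":0},{"translation":[-0.04,0,0.111],"delta_rot":[0,0,0],"jaw":0},{"translation":[-0.04,0,0.111],"delta_rot":[0,0,0],"jaw":0},{"translation":[-0.04,0,0.111],"delta_rot":[0,0,0],"jaw":0},{"translation":[0,0,0],"delta_rot":[0,0,0],"jaw":0}]'
```

```text
time: 6.55
ee_pos: [0.4215, 0.2952, 0.1199]
eef_rot: [[0.688, -0.681, 0.251], [-0.64, -0.733, -0.233], [0.342, -0.0, -0.94]]
contact_force: [0.0, 0.2, 0.8]
grip_width: 0.173
grasp_force: 34.0
time: 7.05
ee_pos: [0.4214, 0.2949, 0.1006]
eef_rot: [[0.688, -0.681, 0.251], [-0.64, -0.733, -0.233], [0.342, 0.0, -0.94]]
contact_force: [-0.1, -0.5, 0.2]
grip_width: 0.173
grasp_force: 34.1
```

No contact. I'll release, wait, and then rise.

```bash
python3 -m crank '[{"translation":[0,0,0],"delta_rot":[0,0,0],"jaw":34},{"translation":[0,0,0],"delta_rot":[0,0,0],"jaw":34},{"translation":[0,0,0],"delta_rot":[0,0,0],"jaw":34},{"translation":[0,0,0],"delta_rot":[0,0,0],"jaw":34},{"translation":[0,0,0],"delta_rot":[0,0,0],"jaw":34},{"translation":[0,0,0],"delta_rot":[0,0,0],"jaw":34}]'
python3 -m crank '[{"translation":[0.1,0,-0.28],"delta_rot":[0,0,0],"jaw":34},{"translation":[0.1,0,-0.28],"delta_rot":[0,0,0],"jaw":34},{"translation":[0.1,0,-0.28],"delta_rot":[0,0,0],"jaw":34},{"translation":[0.1,0,-0.28],"delta_rot":[0,0,0],"jaw":34},{"translation":[0.1,0,-0.28],"delta_rot":[0,0,0],"jaw":34},{"translation":[0.1,0,-0.28],"delta_rot":[0,0,0],"jaw":34},{"translation":[0,0,0],"delta_rot":[0,0,0],"jaw":40},{"translation":[0,0,0],"delta_rot":[0,0,0],"jaw":40}]'
python3 -c "
from plan import *
snap('wrist','w5')
d=load('w5')
cv2.imwrite('pics/v6.png',cv2.resize(d['c'][130:330,140:440],(600,400))[:,:,::-1])
L=(pts(d)-C)@B();c=d['c'].astype(int)
m=(abs(L[:,:,0]+.049)<.025)&(abs(L[:,:,1]-.045)<.025)&(L[:,:,2]>.118)&(L[:,:,2]<.135)&(np.mgrid[:400,:640][0]<300)
if m.sum():print(m.sum(),np.percentile(L[m],3,axis=0).round(4),np.percentile(L[m],97,axis=0).round(4))
go(tcp(w(-.049,.045,.175),20),20)"
```

```text
time: 7.65
ee_pos: [0.4216, 0.2954, 0.1014]
eef_rot: [[0.688, -0.681, 0.251], [-0.64, -0.733, -0.232], [0.342, -0.001, -0.94]]
contact_force: [-0.4, 0.6, 1.1]
grip_width: 0.399
grasp_force: 0.0
time: 8.45
ee_pos: [0.4212, 0.2957, 0.1728]
eef_rot: [[0.688, -0.681, 0.251], [-0.64, -0.733, -0.231], [0.341, -0.002, -0.94]]
contact_force: [0.3, -0.5, 0.3]
grip_width: 0.466
grasp_force: 0.0
713 [-0.053  0.032  0.119] [-0.0403  0.0561  0.1283]
pos [0.4211 0.2954 0.1725] box [-0.0212 -0.0299  0.1725] q [ 1.22  0.15 -0.62  0.39 -0.98 -0.65]
turn total [-0.07  0.03  0.03] then shift units (turned axes) [-0.632 -1.873  0.17 ] | unturned [-0.631 -1.873  0.172]
```

View pics/v6.png

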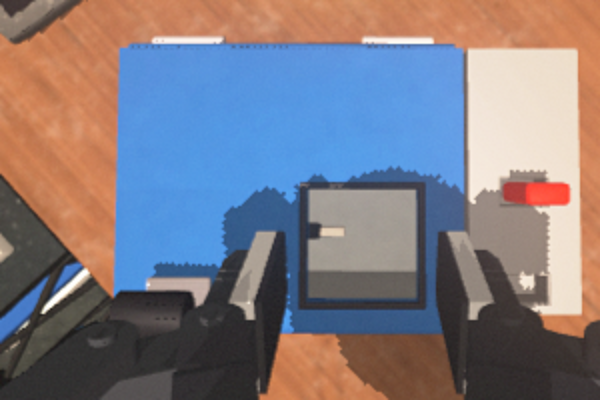

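The stick lies inside the box (plug visible at view (330,230)) and the lid is shut. On to the handle.

```bash
python3 -m crank '[{"translation":[-0.105,-0.308,0.028],"delta_rot":[0,0,0],"jaw":54},{"translation":[-0.105,-0.308,0.028],"delta_rot":[0,0,0],"jaw":54},{"translation":[-0.105,-0.308,0.028],"delta_rot":[0,0,0],"jaw":54},{"translation":[-0.105,-0.308,0.028],"delta_rot":[0,0,0],"jaw":54},{"translation":[-0.105,-0.308,0.028],"delta_rot":[0,0,0],"jaw":54},{"translation":[-0.105,-0.308,0.028],"delta_rot":[0,0,0],"jaw":54},{"translation":[0,0,0],"delta_rot":[0,0,0],"jaw":54},{"translation":[0,0,0],"delta_rot":[0,0,0],"jaw":54}]'
python3 -c "
from plan import *
snap('wrist','w6')
d=load('w6')
cv2.imwrite('pics/v7.png',cv2.resize(d['c'][130:330,190:490],(600,400))[:,:,::-1])
L=(pts(d)-C)@B()
m=(abs(L[:,:,0]+.049)<.02)&(abs(L[:,:,1]-.045)<.02)&(L[:,:,2]>.11)&(L[:,:,2]<.132)
if m.sum():print(m.sum(),np.percentile(L[m],3,axis=0).round(4),np.percentile(L[m],97,axis=0).round(4))
go(tcp(w(-.049,.044,.118),20),20)"
```

```text
time: 9.3
ee_pos: [0.4559, 0.3643, 0.1574]
eef_rot: [[0.688, -0.681, 0.251], [-0.64, -0.733, -0.233], [0.342, -0.0, -0.94]]
contact_force: [0.3, -0.8, -0.2]
grip_width: 0.633
grasp_force: 0.0
1074 [-0.0572  0.0327  0.1204] [-0.0407  0.0571  0.1284]
pos [0.4558 0.3641 0.1576] box [-0.0425  0.0439  0.1576] q [ 1.21  0.28 -0.49  0.39 -0.98 -0.63]
turn total [-0.04  0.01  0.03] then shift units (turned axes) [-4.900e-01 -1.000e-03  1.342e+00] | unturned [-4.900e-01 -1.000e-03  1.342e+00]
```

View pics/v7.png

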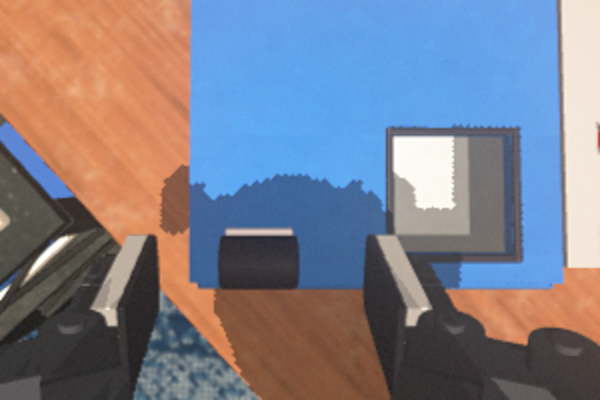

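The handle, at view (258,262), is centred between the fingers. Descending and closing.

```bash
python3 -m crank '[{"translation":[-0.098,-0.005,0.268],"delta_rot":[0,0,0],"jaw":54},{"translation":[-0.098,-0.005,0.268],"delta_rot":[0,0,0],"jaw":54},{"translation":[-0.098,-0.005,0.268],"delta_rot":[0,0,0],"jaw":54},{"translation":[-0.098,-0.005,0.268],"delta_rot":[0,0,0],"jaw":54},{"translation":[-0.098,-0.005,0.268],"delta_rot":[0,0,0],"jaw":54},{"translation":[0,0,0],"delta_rot":[0,0,0],"jaw":54},{"translation":[0,0,0],"delta_rot":[0,0,0],"jaw":54}]'
python3 -m crank '[{"translation":[0,0,0],"delta_rot":[0,0,0],"jaw":0},{"translation":[0,0,0],"delta_rot":[0,0,0],"jaw":0},{"translation":[0,0,0],"delta_rot":[0,0,0],"jaw":0},{"translation":[0,0,0],"delta_rot":[0,0,0],"jaw":0},{"translation":[0,0,0],"delta_rot":[0,0,0],"jaw":0},{"translation":[0,0,0],"delta_rot":[0,0,0],"jaw":0}]' 70
python3 -c "
from plan import *
# arc: hinge at box (.055,.080); handle rel (-.104,.038); TCP follows by translation, lean fixed
o=get_obs();print(o['ee_pos'],(B().T@(o['ee_pos']-C)).round(4))
R=np.array(o['eef_rot']);pr=np.array([-.104,0,.038]);cur=pr
for a in range(3,31,3):
    n=Ro.from_euler('y',a,degrees=True).apply(pr);print(a,(R.T@B()@(n-cur)/.04).round(3));cur=n
print((cur-pr))"
```

```text
time: 10.05
ee_pos: [0.4566, 0.365, 0.1004]
eef_rot: [[0.688, -0.681, 0.251], [-0.64, -0.733, -0.233], [0.342, -0.0, -0.94]]
contact_force: [1.3, -0.3, 1.0]
grip_width: 0.628
grasp_force: 0.0
time: 10.65
ee_pos: [0.4565, 0.3654, 0.1015]
eef_rot: [[0.688, -0.681, 0.251], [-0.64, -0.733, -0.231], [0.342, -0.002, -0.94]]
contact_force: [-5.4, -0.7, 6.4]
grip_width: 0.29
grasp_force: 68.8
[0.45646555 0.3653768  0.10148765] [-0.043   0.0454  0.1015]
3 [ 0.096 -0.    -0.108]
6 [ 0.102 -0.    -0.103]
9 [ 0.107 -0.    -0.098]
12 [ 0.112 -0.    -0.092]
15 [ 0.117 -0.    -0.086]
18 [ 0.121 -0.    -0.08 ]
21 [ 0.125 -0.    -0.073]
24 [ 0.129 -0.    -0.067]
27 [ 0.132 -0.    -0.06 ]
30 [ 0.135 -0.    -0.053]
[0.03293336 0.         0.04690897]
```

```bash
python3 -m crank '[{"translation":[0.048,0,-0.054],"delta_rot":[0,0,0],"jaw":0},{"translation":[0.048,0,-0.054],"delta_rot":[0,0,0],"jaw":0},{"translation":[0.051,0,-0.052],"delta_rot":[0,0,0],"jaw":0},{"translation":[0.051,0,-0.051],"delta_rot":[0,0,0],"jaw":0},{"translation":[0.053,0,-0.049],"delta_rot":[0,0,0],"jaw":0},{"translation":[0.054,0,-0.049],"delta_rot":[0,0,0],"jaw":0},{"translation":[0.056,0,-0.046],"delta_rot":[0,0,0],"jaw":0},{"translation":[0.056,0,-0.046],"delta_rot":[0,0,0],"jaw":0},{"translation":[0,0,0],"delta_rot":[0,0,0],"jaw":0},{"translation":[0,0,0],"delta_rot":[0,0,0],"jaw":0}]'
python3 -c "
from plan import *
snap('side','s7');snap('top','t7')
a=cv2.resize(load('s7')['c'][130:240,240:390],(600,440))
cv2.imwrite('pics/v8.png',a[:,:,::-1])
d=load('top0')
for f in('t7',):
    d=load(f);L=(pts(d)-C)@B();c=d['c'].astype(int)
    m=(c[:,:,2]>c[:,:,0]+50)&(abs(L[:,:,1])<.07)&(L[:,:,0]<.05)&(L[:,:,0]>-.07)&(L[:,:,2]>.07)&(L[:,:,2]<.17)
    p=np.polyfit(L[m][:,0],L[m][:,2],1);print(f,m.sum(),'lid deg',-np.degrees(np.arctan(p[0])))
o=get_obs();print((B().T@(o['ee_pos']-C)).round(4))"
```

```text
time: 11.65
ee_pos: [0.4642, 0.3581, 0.1215]
eef_rot: [[0.688, -0.681, 0.251], [-0.64, -0.733, -0.232], [0.342, -0.001, -0.94]]
contact_force: [0.0, 1.4, -6.6]
grip_width: 0.289
grasp_force: 69.1
t7 2103 lid deg 10.579432704372246
[-0.0324  0.0452  0.1214]
```

View pics/v8.png

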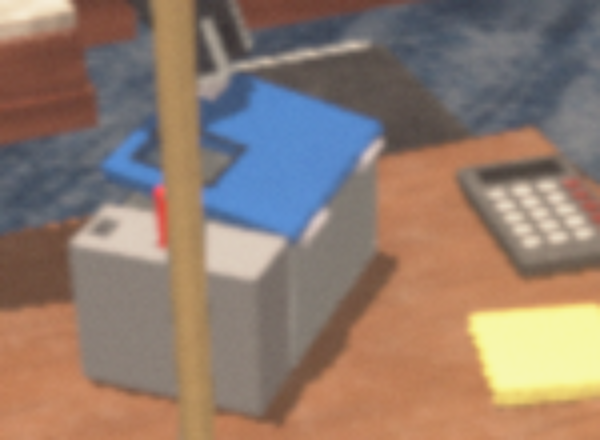

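The lid is following (front edge raised, about 11°). I'll continue along the arc.

```bash
python3 -m crank '[{"translation":[0.058,0,-0.043],"delta_rot":[0,0,0],"jaw":0},{"translation":[0.059,0,-0.043],"delta_rot":[0,0,0],"jaw":0},{"translation":[0.06,0,-0.04],"delta_rot":[0,0,0],"jaw":0},{"translation":[0.061,0,-0.04],"delta_rot":[0,0,0],"jaw":0},{"translation":[0.062,0,-0.037],"delta_rot":[0,0,0],"jaw":0},{"translation":[0.063,0,-0.036],"delta_rot":[0,0,0],"jaw":0},{"translation":[0.064,0,-0.034],"delta_rot":[0,0,0],"jaw":0},{"translation":[0.065,0,-0.033],"delta_rot":[0,0,0],"jaw":0}]'
python3 -m crank '[{"translation":[0.066,0,-0.03],"delta_rot":[0,0,0],"jaw":0},{"translation":[0.066,0,-0.03],"delta_rot":[0,0,0],"jaw":0},{"translation":[0.067,0,-0.027],"delta_rot":[0,0,0],"jaw":0},{"translation":[0.068,0,-0.026],"delta_rot":[0,0,0],"jaw":0},{"translation":[0,0,0],"delta_rot":[0,0,0],"jaw":0},{"translation":[0,0,0],"delta_rot":[0,0,0],"jaw":0},{"translation":[0,0,0],"delta_rot":[0,0,0],"jaw":0},{"translation":[0,0,0],"delta_rot":[0,0,0],"jaw":0}]'
cat > meas.py <<'E'
from plan import *
import sys
for n in('side','top','wrist'):
    snap(n,'m'+n);d=load('m'+n);L=(pts(d)-C)@B();c=d['c'].astype(int)
    m=(c[:,:,2]>c[:,:,0]+50)&(abs(L[:,:,1])<.068)&(L[:,:,0]<.052)&(L[:,:,0]>-.06)&(L[:,:,2]>.085)&(L[:,:,2]<.19)
    if m.sum()<100: continue
    q=L[m][:,[0,2]]
    for _ in range(3):
        p=np.polyfit(q[:,0],q[:,1],1);r=abs(np.polyval(p,q[:,0])-q[:,1]);q=q[r<max(.003,2*r.std())]
    print(n,len(q),'lid deg',-np.degrees(np.arctan(p[0])),'z at hinge',np.polyval(p,.055))
o=get_obs();p=B().T@(o['ee_pos']-C);print(p.round(4),o['contact_force'],o['grasp_force'])
t=np.array([-.043,0,.1015]);h=p-t+[-.104,0,.038];print('kin deg',20.07-np.degrees(np.arctan2(h[2],-h[0]))*-1-40.14)
E
python3 meas.py
```

```text
time: 12.55
ee_pos: [0.4746, 0.3483, 0.1398]
eef_rot: [[0.688, -0.681, 0.251], [-0.64, -0.733, -0.232], [0.342, -0.001, -0.94]]
contact_force: [3.8, 1.0, -9.0]
grip_width: 0.288
grasp_force: 69.1
time: 13.35
ee_pos: [0.4807, 0.3427, 0.1476]
eef_rot: [[0.688, -0.681, 0.251], [-0.64, -0.733, -0.232], [0.342, -0.001, -0.94]]
contact_force: [1.6, 1.0, -9.1]
grip_width: 0.287
grasp_force: 69.4
side 1013 lid deg 27.432400052540448 z at hinge 0.08879385958457335
top 1646 lid deg 27.500050355081164 z at hinge 0.088332876920232
wrist 19316 lid deg 27.37436844595058 z at hinge 0.08971480674428732
[-0.0098  0.0452  0.1476] [ 1.3954034   1.58568909 -8.85863343] 69.37644124031067
kin deg 29.854113570584616
```

```bash
python3 -m crank '[{"translation":[0.055,0,-0.02],"delta_rot":[0,0,0],"jaw":0},{"translation":[0.055,0,-0.02],"delta_rot":[0,0,0],"jaw":0},{"translation":[0,0,0],"delta_rot":[0,0,0],"jaw":0},{"translation":[0,0,0],"delta_rot":[0,0,0],"jaw":0},{"translation":[0,0,0],"delta_rot":[0,0,0],"jaw":0},{"translation":[0,0,0],"delta_rot":[0,0,0],"jaw":0}]'
python3 meas.py; python3 -m crank '[{"translation":[0,0,0],"delta_rot":[0,0,0],"jaw":0},{"translation":[0,0,0],"delta_rot":[0,0,0],"jaw":0},{"translation":[0,0,0],"delta_rot":[0,0,0],"jaw":0},{"translation":[0,0,0],"delta_rot":[0,0,0],"jaw":0},{"translation":[0,0,0],"delta_rot":[0,0,0],"jaw":0},{"translation":[0,0,0],"delta_rot":[0,0,0],"jaw":0},{"translation":[0,0,0],"delta_rot":[0,0,0],"jaw":0},{"translation":[0,0,0],"delta_rot":[0,0,0],"jaw":0},{"translation":[0,0,0],"delta_rot":[0,0,0],"jaw":0},{"translation":[0,0,0],"delta_rot":[0,0,0],"jaw":0}]'; python3 meas.py
```

```text
time: 14.1
ee_pos: [0.4833, 0.3402, 0.1506]
eef_rot: [[0.688, -0.681, 0.251], [-0.64, -0.733, -0.232], [0.342, -0.001, -0.94]]
contact_force: [0.2, 1.6, -8.3]
grip_width: 0.29
grasp_force: 69.2
side 1003 lid deg 29.72016681695999 z at hinge 0.08896214035914199
top 1589 lid deg 29.562623799786145 z at hinge 0.08866175087492441
wrist 18515 lid deg 29.59981042552099 z at hinge 0.08988212445754254
[-0.0061  0.0452  0.1506] [ 0.07888159  0.89084963 -7.99521074] 69.22962069511414
kin deg 32.31155605648745
time: 15.25
ee_pos: [0.4833, 0.3402, 0.1506]
eef_rot: [[0.688, -0.681, 0.251], [-0.64, -0.733, -0.232], [0.342, -0.001, -0.94]]
contact_force: [0.5, 1.1, -9.1]
grip_width: 0.289
grasp_force: 69.2
side 1013 lid deg 29.678323622464113 z at hinge 0.0891019064062919
top 1577 lid deg 29.656623519699593 z at hinge 0.08854593052549502
wrist 18536 lid deg 29.598158313809833 z at hinge 0.08989138201888099
[-0.0061  0.0452  0.1506] [ 0.19981747  0.52987461 -8.43196129] 69.2269492149353
kin deg 32.316868498407715
```

The lid is steady at about 29.6° in all three cameras, and the grip is holding. Handing in.

```bash
python3 -c "
from station import finish_job
print(finish_job())"
```

```text
the job is handed in; nothing more can be done
None
```

I handed the job in with the black stick inside the box and the lid gripped and held still at about 29.6°; the red stick was still in its pocket, and I never reached near the note pad or calculator.

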